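# Set the drill guide over the blank that is still to be bored

### The arm

A 6-joint arm with a two-finger parallel gripper is mounted at the origin on a cart in front of the work surface, level with it; the furniture and walls round the work are solid. World frame = base frame: x ahead of the robot, y to its left, z up, the work surface at z = 0. Lengths are in m, angles in degrees, forces in N, time in s.
With the tool pointing down it reaches from about 0.325 to 0.9 m from the base axis. Payload 6.1 kg.
Tool frame: the origin (TCP) lies at the very end of the fingers, on their centre line; the grasp point (between the pads) lies 19 mm behind it; z points along the fingers, y is the direction in which the jaws open and shut (so a half turn about z gives the same grasp; the last joint's range is limited). The gripper opens to 87 mm and grips with 3 to 60 N. Pads are 19 mm wide; open, the fingers measure 117 mm over their backs; the gripper's body (75 mm by 190 mm) begins 51 mm behind the grasp point.
Start: joints at [-82.053, 12.628, 87.462, -0, 79.91, -7.225], TCP at [0.164, -0.603, 0.223] pointing down, gripper open.
Joint ranges: [-170.65, 170.65], [-52.31, 119.04], [5.05, 147.46], [-71.25, 251.25], [11.57, 151.72], [-153.62, 153.62]. Speed limits (degrees/s): [147.25, 147.25, 172.46, 180, 180, 180].

### API

Orientations are given as [roll, pitch, yaw] about the fixed x, y, z axes, in that order (R = Rz(yaw) Ry(pitch) Rx(roll)).
In Python, from bench import robot gives the robot as it stands. The module is installed in compiled form; this text tells all that it offers.
- The arm moves only by the tool carry_out, never from a script. Its argument "steps" is a list that holds one entry, the list of rows, each a list of 6 numbers: the shift along the tool's x, y, z in m, then the turn, a rotation vector about the tool's x, y, z in degrees. In form: [[[tx, ty, tz, wx, wy, wz], ...]]. A call has 1 to 8 rows; each row is the pose to reach, as a shift and turn from the pose measured when the call began, along the tool's axes at that moment; what a row does not reach only later rows make up. A row lasts 1/8 s, in which the tool goes at most 62.5 mm and 10.7 degrees, less where a joint would pass 70% of its speed; a pose out of reach is approached as far as the arm can. A call with a gripper value outside its range is refused whole. "fingers" is the finger opening in m, from 0 to 0.087, set as the call begins (left out, the last holds). The fingers move at their own pace and stop on an object; "squeeze" is the grip in N (left out, the last holds). Time passes only in rows, so rows that repeat a pose let the fingers close. It gives the time, the measured TCP pose, the force and the opening at its end, in the units of the state.
- robot.get_state(): the state, without advancing time (a new reading comes with each control period).
- robot.get_image(name): name is "side" or "top"; returns the picture (384x512x3 uint8, red, green, blue); there is no depth.
- robot.camera_info(name): a dict with "fx", "fy", "cx", "cy" (pixels), "dist" ([k1, k2, p1, p2, k3] as OpenCV has them; the pictures are not rectified), "R" (3x3) and "t" (3): a world point X has camera coordinates R X + t. Camera axes: x right, y down, z forward; pixel columns grow to the right and rows downward; lengths in m; the calibration is good to about 2 mm. A picture is of the moment at which its call begins. camera_info takes no time and is no camera call.
- robot.finish_job(): hands the job in, once; it reports no verdict.
The state is a dict: "clock": time; "joints": joint angles; "qd": joint speeds; "joint_efforts": joint torques, N m; "tcp_pos": TCP position; "orientation": TCP orientation; "force": force on the tool from outside, world axes, zero at the start; "torque": the same for the moment, N m; "opening": finger opening in m.
Only numpy, scipy, OpenCV 4.12 (cv2) and the standard library are available. Lean on these libraries where they do the work, as an engineer would, in place of code of your own. Each camera call takes 0.05 s, during which the arm holds its last target.

### The job

One of the two square wooden blanks in the drill jig has already been bored, the other is still plain. Slide the drill guide along its rail, fully home against the end stop, so that it stands over the plain blank, then take the thumbscrew from its block and drop it down through the guide's hole into the rail hole beneath, so that its head sits flat on the guide. Leave both blanks lying in their nests.

Things in the scene. Friction and masses are not known exactly. Their poses are not given: they have to be found in the camera images.
- jig: Fixed drill jig: base 180 (x) x 250 (y) x 18 mm, origin under its centre at the bench top; may be turned. Along its near (-x) edge a steel rail, top 40 mm above the bench, has 16 mm holes at (x, y) = (-55, +55) and (-55, -55) mm and an end stop (top at 54 mm) at either end. Two nests with 10 mm rims are centred at (+30, +55) and (+30, -55) mm, one blank in each.
- guide (a joint): Position in m of the sliding drill guide along the jig's +y: 0 in the middle, +0.055 against the end stop at the jig's +y end (over the +y nest, its hole above that rail hole), -0.055 against the other. About 2 N moves it; it stays where it is left. It starts near the middle.
- guide_tab (a point): Centre of the upright steel grip tab on the guide, by which it is slid: 14 mm thick along the jig's y, 34 mm long along its x, 44 mm high (22 mm above and below this point), rising from the guide's top face. The tab stands 42 mm behind (+x of) guide_hole. Axes as the jig's.
- guide_hole (a point): Centre of the mouth of the guide's 16 mm locking hole, in the top face of the guide's 12 mm thick carriage plate (56 x 50 mm), 53 mm above the bench; the rail holes lie below it when the guide is at an end stop. Axes as the jig's.
- guide_bush (a point): Lower end of the round steel drill bush (34 mm in diameter) at the tip of the guide's arm, 85 mm behind guide_hole and about 11 mm above the blanks' top faces; when the guide is home it is over the middle of that nest's blank.
- plain_blank: The blank still to be bored: loose square of light wood 80 x 80 x 16 mm without a hole, lying in one of the nests; origin at the centre of its underside.
- bored_blank: The blank already bored: the same square of wood with a 36 mm round hole through its middle, lying in the other nest; origin at the centre of its underside.
- block: Wooden parking block, fixed, 64 x 64 x 45 mm, with a 16 mm hole in the middle of its top, in which the thumbscrew stands; origin at the centre of its underside.
- screw_head (a point): Centre of the thumbscrew's round knurled head, 28 mm in diameter, 30 mm high; z points up along the screw. Below the head a shank 11 mm thick and 30 mm long with a tapered tip (45 mm below this point). It stands in the block, head on the block's top, and lifts straight out; it drops into the guide without turning. Seated, this point is 15 mm above guide_hole. 50 to 100 g.
Mind the look-alikes: they are no part of the job. Leave any purple or yellow look-alike of the part that bears screw_head alone.

How it is judged (in metres and radians):
On the way, in this order (a step that is already met when the one before it is completed fails the run):
1. the guide is slid home over the plain blank (horizontal distance between guide_bush and plain_blank below 0.012 m), for 0.2 s.
2. the thumbscrew stands through the guide and the rail, its head down on the guide (horizontal distance between screw_head and guide_hole below 0.007 m and z of screw_head in the frame of guide_hole below 0.02 m and horizontal distance between guide_bush and plain_blank below 0.012 m), for 0.2 s.
At the end, for the whole second after the job is handed in: The drill bush is within 12 mm of the plain blank's middle; the thumbscrew stands upright (0.15 rad) in the guide's and rail's holes, within 7 mm of the hole's centre, head centre under 20 mm above the hole's mouth; both blanks lie within 10 mm of where they started (all of step 2 and angle between screw_head's own z axis and vertical below 0.15 rad and distance of each of plain_blank, bored_blank from where it was at the start of the episode below 0.01 m); the robot touches nothing.
It also fails if it takes over 51 s, if anything falls off the work surface, if the arm or the gripper's body presses on something with over 40 N, if the wrist force passes 120 N, or if a joint passes its speed limit or range.

## Working session

There is one attempt and no reset: what is moved stays moved. The work goes in short steps, Python scripts to look and compute and a tool call to move; the robot and the scene stay as the last step left them, time stands still between calls to the robot, and variables do not carry over. Pictures are saved under pics/ and viewed, and the job is handed in when it is done.

Besides the shell and the picture viewer there is one more tool, called after "Emit:" as name(argument=value, ...) on one line, values as JSON. carry_out: Moves the arm, as the interface text tells. Its arguments: {"type":"object","properties":{"steps":{"type":"array","items":{"type":"array","items":{"type":"array","items":{"type":"number"}}}},"fingers":{"type":"number"},"squeeze":{"type":"number"}},"required":["steps"]}

```bash
mkdir -p pics
python3 - <<'E'
from bench import robot
import cv2
for n in("side","top"):
    im=robot.get_image(n); cv2.imwrite(f"pics/{n}0.png",im[:,:,::-1])
    c=robot.camera_info(n); print(n,{k:(v.tolist() if hasattr(v,'tolist') else v) for k,v in c.items()})
print(robot.get_state())
E
```

```text
side {'fx': 372.3258385631867, 'fy': 372.3258385631867, 'cx': 261.1274812751731, 'cy': 191.17403085124704, 'dist': [-0.08792965576130486, 0.0, 0.0, 0.0, 0.0], 'R': [[-0.9900885438685874, -0.13861483620565704, -0.022596514860906632], [-0.03894855719560645, 0.42557950264561056, -0.9040824612944858], [0.1349358558447712, -0.8942415859887046, -0.4267602379508258]], 't': [0.5467741181479387, 0.01087082439349128, 0.9166264191558583]}
top {'fx': 497.0596586430925, 'fy': 497.0596586430925, 'cx': 255.99366292702464, 'cy': 194.45941124462038, 'dist': [0.014970575444113027, 0.0, 0.0, 0.0, 0.0], 'R': [[0.016394353165166537, -0.9998611342138337, -0.0029895606568970372], [-0.9862133234599112, -0.015678022657365374, -0.16473457510708417], [0.1646648287110888, 0.005649061353942621, -0.9863334032117977]], 't': [0.13831764043224243, 0.5424366631659898, 1.1064267001970867]}
{'clock': 0.1, 'joints': array([-8.20540169e+01,  1.26710943e+01,  8.75188345e+01, -1.00905179e-03,
        7.99098100e+01, -7.22362370e+00]), 'qd': array([ 0.06498343,  0.07694382, -0.00631636,  0.11387816, -0.13270302,
       -0.06959278]), 'joint_efforts': array([ 1.58507508e-03, -4.95940983e+01, -3.88522375e+01,  7.02894665e-02,
        5.14195499e-02, -4.88007424e-05]), 'tcp_pos': array([ 0.16347609, -0.60266789,  0.2215461 ]), 'orientation': array([-1.79900928e+02, -1.15561317e-02,  1.51697744e+01]), 'force': array([-0.48632979,  0.84441638,  0.36238778]), 'torque': array([ 0.05286122,  0.02246721, -0.02279676]), 'opening': 0.08707885533744299}
```

View pics/side0.png

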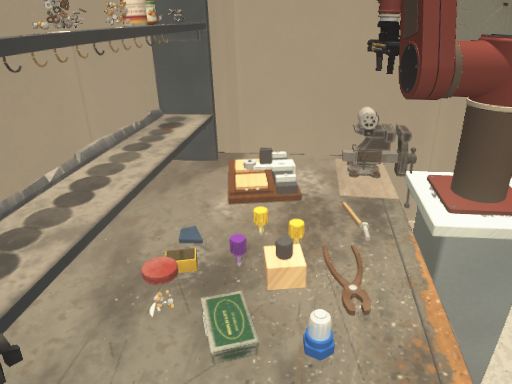

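View pics/top0.png

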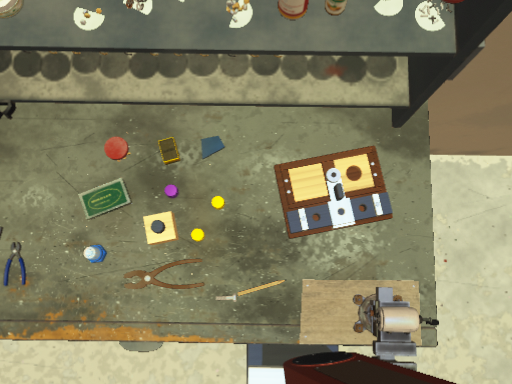

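Run:
```python
import cv2
a=cv2.imread("pics/top0.png")
cv2.imwrite("pics/tz1.png",cv2.resize(a[140:245,265:400],None,fx=5.7,fy=5.7,interpolation=cv2.INTER_CUBIC))
cv2.imwrite("pics/tz2.png",cv2.resize(a[175:275,120:240],None,fx=5.5,fy=5.5,interpolation=cv2.INTER_CUBIC))
a=cv2.imread("pics/side0.png")
b=cv2.resize(a[140:210,215:310],None,fx=5,fy=5,interpolation=cv2.INTER_CUBIC)
cv2.imwrite("pics/sz1.png",b)
cv2.imwrite("pics/sz2.png",cv2.resize(a[200:300,220:340],None,fx=5,fy=5,interpolation=cv2.INTER_CUBIC))
```

```text
(no output)
```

View pics/tz1.png

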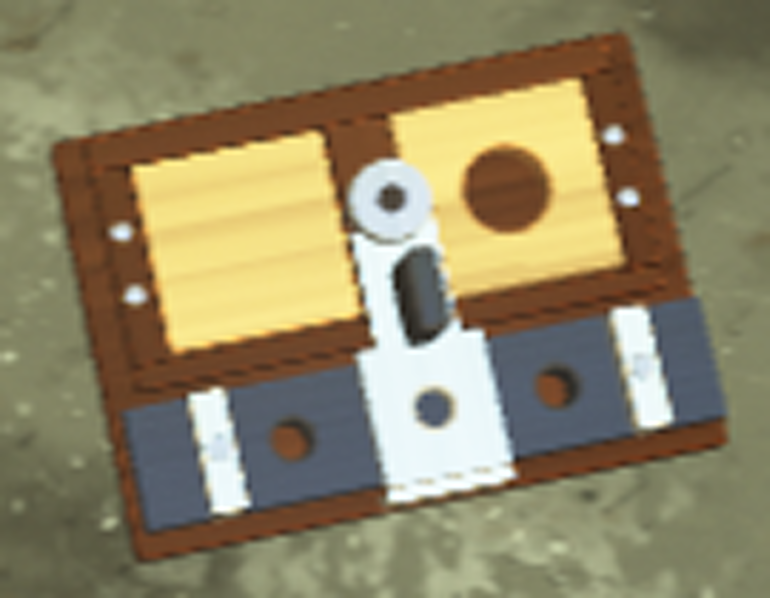

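View pics/tz2.png

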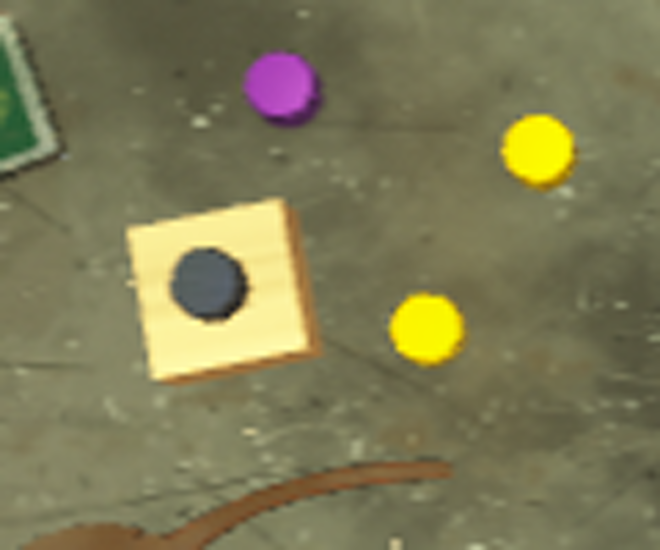

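View pics/sz1.png

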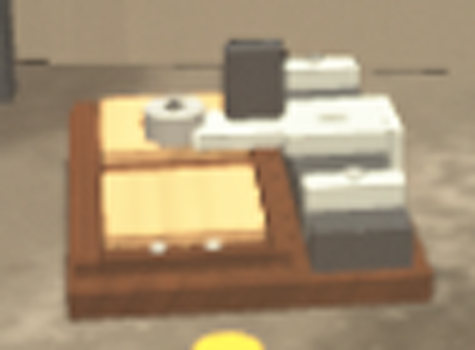

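View pics/sz2.png

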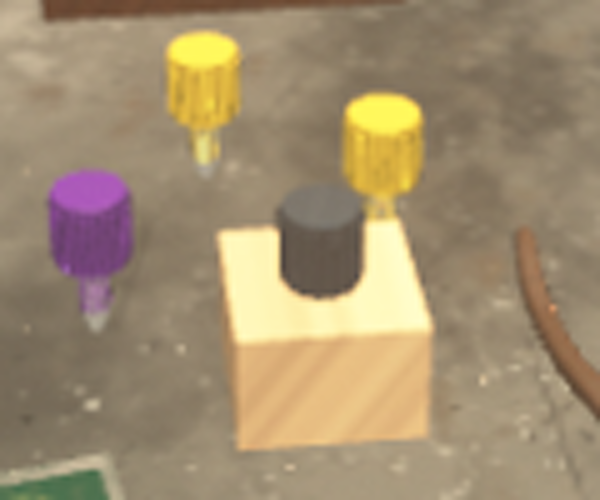

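```bash
cat > h.py <<'E'
import numpy as np, cv2
from bench import robot
def ray(n,uv):
    c=robot.camera_info(n);K=np.array([[c['fx'],0,c['cx']],[0,c['fy'],c['cy']],[0,0,1.]])
    p=cv2.undistortPoints(np.array([[uv]],float),K,np.array(c['dist']))[0,0]
    R=np.array(c['R']);t=np.array(c['t'])
    return -R.T@t, R.T@np.array([p[0],p[1],1.])
def onz(n,uv,z):
    o,d=ray(n,uv); return o+d*(z-o[2])/d[2]
def proj(n,X):
    c=robot.camera_info(n);K=np.array([[c['fx'],0,c['cx']],[0,c['fy'],c['cy']],[0,0,1.]])
    return cv2.projectPoints(np.array([X],float),cv2.Rodrigues(np.array(c['R']))[0],np.array(c['t']),K,np.array(c['dist']))[0][0,0]
E
python3 - <<'E'
from h import *
def m(u,v,f,ox,oy): return ((u+.5)/f-.5+ox,(v+.5)/f-.5+oy)
T=lambda u,v:m(u,v,5.7,265,140)
P={}
for k,(u,v,z) in dict(h_plus=(293,439,.04),h_minus=(556,387,.04),gh=(435,407,.053),tabtop=(420,287,.097),bored=(507,188,.034),baseTL=(52,147,.018),baseTR=(628,33,.018),baseBR=(727,442,.018),baseBL=(140,560,.018),
  bl1=(133,168,.03),bl2=(322,130,.03),bl3=(360,315,.03),bl4=(175,353,.03)).items():
    P[k]=onz("top",T(u,v),z); print(k,P[k].round(4))
d=P['h_plus']-P['h_minus'];print('len',np.linalg.norm(d),'yaw',np.degrees(np.arctan2(-d[0],d[1])))
d=P['baseTL']-P['baseTR'];print('len',np.linalg.norm(d),'yaw',np.degrees(np.arctan2(-d[0],d[1])))
d=P['baseBL']-P['baseBR'];print('len',np.linalg.norm(d),'yaw',np.degrees(np.arctan2(-d[0],d[1])))
im=robot.get_image("top");g=im[175:275,120:240].astype(int)
mask=((g.max(2)<100)&(g.max(2)-g.min(2)<40)).astype(np.uint8)
mask[:, :24]=0;mask[:,50:]=0;mask[:42]=0;mask[65:]=0
n,l,s,c=cv2.connectedComponentsWithStats(mask);print(s,c)
for k,(u,v) in dict(head=(207,283)).items(): print(k,onz("top",m(u,v,5.5,120,175),.075))
S=lambda u,v:m(u,v,5,220,200)
print('side head top',onz("side",S(321,206),.075))
print('side block corners',[onz("side",S(*q),.045).round(4) for q in((218,233),(402,222),(432,327),(238,343))])
print('top block corners',[onz("top",m(*q,5.5,120,175),.045).round(4) for q in((127,229),(282,199),(312,352),(153,381))])
S=lambda u,v:m(u,v,5,215,140)
print('side gh',onz("side",S(340,117),.053), 'tab top',onz("side",S(254,44),.097))
E
```

```text
h_plus [0.4914 0.0077 0.04  ]
h_minus [ 0.5144 -0.099   0.04  ]
gh [ 0.5036 -0.0477  0.053 ]
tabtop [ 0.5445 -0.0351  0.097 ]
bored [ 0.5979 -0.0816  0.034 ]
baseTL [0.616  0.1059 0.018 ]
baseTR [ 0.669  -0.1368  0.018 ]
baseBR [ 0.4958 -0.1735  0.018 ]
baseBL [0.4431 0.068  0.018 ]
bl1 [0.6048 0.0726 0.03  ]
bl2 [ 0.6222 -0.0059  0.03  ]
bl3 [ 0.5444 -0.0212  0.03  ]
bl4 [0.5274 0.0549 0.03  ]
len 0.1091864514368692 yaw 12.151640644762004
len 0.24844356259254533 yaw 12.331786087467364
len 0.2472326018964317 yaw 12.288451309799921
[[    0     0   120   100 11898]
 [   32    45    13    13   102]] [[59.68734241 49.48411498]
 [37.64705882 51.35294118]]
head [0.46017649 0.36616216 0.075     ]
side head top [0.46083213 0.36939641 0.075     ]
side block corners [array([0.4993, 0.3443, 0.045 ]), array([0.4351, 0.3307, 0.045 ]), array([0.4225, 0.3916, 0.045 ]), array([0.4844, 0.4067, 0.045 ])]
top block corners [array([0.4853, 0.4068, 0.045 ]), array([0.4989, 0.3426, 0.045 ]), array([0.4351, 0.3273, 0.045 ]), array([0.4221, 0.3926, 0.045 ])]
side gh [ 0.49900448 -0.04561046  0.053     ] tab top [ 0.54348919 -0.03442371  0.097     ]
```

```bash
cat >> h.py <<'E'
from scipy.spatial.transform import Rotation as Rn
def plan(target,yaw):
    s=robot.get_state();R=Rn.from_euler('xyz',s['orientation'],degrees=True)
    w=(R.inv()*Rn.from_euler('xyz',[180,0,yaw],degrees=True)).as_rotvec(degrees=True)
    print(s['clock'],s['tcp_pos'].round(4),s['orientation'].round(2),s['opening'].round(4),s['force'].round(1),'->',R.inv().apply(np.array(target)-s['tcp_pos']).round(4),w.round(2))
E
python3 - <<'E'
from h import *
for z in(.1,.15,.2,.25): print(z,onz("side",(367,108),z).round(3),onz("top",(385,300),z).round(3),onz("top",(257,104),z+.2).round(3))
plan([.5446,-.0388,.16],12.25); plan([.30,-.45,.32],12.25)
E
```

```text
0.1 [ 0.225 -0.52   0.1  ] [ 0.308 -0.131  0.1  ] [0.667 0.147 0.3  ]
0.15 [ 0.256 -0.295  0.15 ] [ 0.31  -0.118  0.15 ] [0.65  0.146 0.35 ]
0.2 [ 0.287 -0.07   0.2  ] [ 0.312 -0.106  0.2  ] [0.632 0.146 0.4  ]
0.25 [0.317 0.155 0.25 ] [ 0.314 -0.093  0.25 ] [0.614 0.146 0.45 ]Traceback (most recent call last):
  File "<stdin>", line 3, in <module>
  File "h.py", line 17, in plan
    print(s['clock'],s['tcp_pos'].round(4),s['orientation'].round(2),s['opening'].round(4),s['force'].round(1),'->',R.inv().apply(np.array(target)-s['tcp_pos']).round(4),w.round(2))
                                                                     ^^^^^^^^^^^^^^^^^^
AttributeError: 'float' object has no attribute 'round'
```

```bash
sed -i "s/s\['opening'\].round(4)/round(float(s['opening']),4)/" h.py
python3 - <<'E'
from h import *
plan([.40,-.42,.32],12.25);plan([.5446,-.0388,.20],12.25);
E
```

```text
0.15 [ 0.1635 -0.6027  0.2217] [-1.7992e+02 -1.0000e-02  1.5170e+01] 0.0869 [0.6 0.2 0.2] -> [ 0.2761 -0.1146 -0.0981] [-0.08 -0.01  2.92]
0.15 [ 0.1635 -0.6027  0.2217] [-1.7992e+02 -1.0000e-02  1.5170e+01] 0.0869 [0.6 0.2 0.2] -> [ 0.5154 -0.4445  0.0225] [-0.08 -0.01  2.92]
```

Emit:
carry_out(steps=[[[0.276,-0.115,-0.098,0,0,2.9],[0.276,-0.115,-0.098,0,0,2.9],[0.276,-0.115,-0.098,0,0,2.9],[0.276,-0.115,-0.098,0,0,2.9],[0.276,-0.115,-0.098,0,0,2.9],[0.276,-0.115,-0.098,0,0,2.9],[0.276,-0.115,-0.098,0,0,2.9]]], fingers=0.087, squeeze=20)

```text
clock: 1.02
tcp_pos: [0.3996, -0.4195, 0.3194]
orientation: [-179.9, 0.0, 12.3]
force: [-0.2, -0.7, -1.0]
opening: 0.087
```

Run:
```python
from h import *
plan([.5446,-.0388,.17],12.25)
```

```text
1.025 [ 0.3996 -0.4195  0.3194] [-1.7989e+02  4.0000e-02  1.2330e+01] 0.087 [-0.2 -0.7 -1. ] -> [ 0.2231 -0.3407  0.1498] [-0.11  0.04  0.08]
```

Emit:
carry_out(steps=[[[0.223,-0.341,0.149,0,0,0],[0.223,-0.341,0.149,0,0,0],[0.223,-0.341,0.149,0,0,0],[0.223,-0.341,0.149,0,0,0],[0.223,-0.341,0.149,0,0,0],[0.223,-0.341,0.149,0,0,0],[0.223,-0.341,0.149,0,0,0],[0.223,-0.341,0.149,0,0,0]]])

```text
clock: 2.02
tcp_pos: [0.5429, -0.0365, 0.1675]
orientation: [-179.7, 0.3, 12.5]
force: [-0.8, -0.3, 0.8]
opening: 0.0869
```

Run:
```python
from h import *
plan([.5446,-.0388,.064],12.25)
for n in("side","top"): cv2.imwrite(f"pics/{n}1.png",robot.get_image(n)[:,:,::-1])
a=cv2.imread("pics/top1.png"); b=cv2.imread("pics/side1.png")
c=np.hstack([cv2.resize(x,None,fx=3,fy=3,interpolation=2) for x in(a[130:270,265:395],b[90:230,205:335])]);cv2.imwrite("pics/c1.png",c)
```

```text
2.025 [ 0.5429 -0.0365  0.1675] [-179.73    0.33   12.47] 0.0869 [-0.8 -0.3  0.8] -> [0.0018 0.0031 0.1035] [-0.27  0.33  0.22]
```

View pics/c1.png

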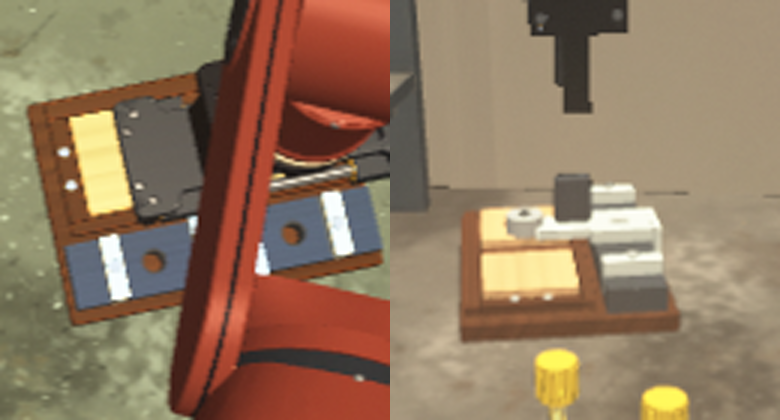

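The fingers (right half, tips at about (577,112)) stand above the dark tab (573,197), and the jaws straddle it. I'm going down.

Emit:
carry_out(steps=[[[0.002,0.003,0.05,-0.3,0.3,0.2],[0.002,0.003,0.1,-0.3,0.3,0.2],[0.002,0.003,0.104,-0.3,0.3,0.2],[0.002,0.003,0.104,-0.3,0.3,0.2]]])

```text
clock: 2.62
tcp_pos: [0.5466, -0.0436, 0.0671]
orientation: [179.8, -0.2, 12.0]
force: [0.4, -0.5, 0.9]
opening: 0.0872
```

Emit:
carry_out(steps=[[[0,0,0,0,0,0],[0,0,0,0,0,0],[0,0,0,0,0,0],[0,0,0,0,0,0],[0,0,0,0,0,0],[0,0,0,0,0,0]]], fingers=0.0, squeeze=20)

```text
clock: 3.38
tcp_pos: [0.5465, -0.0435, 0.067]
orientation: [179.8, -0.2, 12.0]
force: [-0.3, 0.3, 0.3]
opening: 0.0348
```

Run:
```python
from h import *
plan([.5322,.0169,.064],12.25)
```

```text
3.375 [ 0.5465 -0.0435  0.067 ] [ 1.7978e+02 -1.7000e-01  1.2000e+01] 0.0348 [-0.3  0.3  0.3] -> [-0.0015 -0.062   0.0027] [ 0.22 -0.17 -0.25]
```

Emit:
carry_out(steps=[[[0,0,0,0,0,0],[0,0,0,0,0,0],[0,0,0,0,0,0],[0,0,0,0,0,0]]])

```text
clock: 3.88
tcp_pos: [0.5464, -0.0433, 0.0669]
orientation: [179.8, -0.2, 12.0]
force: [0.4, 1.1, -0.7]
opening: 0.0139
```

Run:
```python
from h import *
plan([.5322,.0169,.067],12.25)
```

```text
3.875 [ 0.5464 -0.0433  0.0669] [ 1.798e+02 -1.700e-01  1.200e+01] 0.0139 [ 0.4  1.1 -0.7] -> [-0.0014 -0.0618 -0.0004] [ 0.2  -0.17 -0.25]
```

Emit:
carry_out(steps=[[[0,-0.012,0,0,0,-0.2],[0,-0.024,0,0,0,-0.2],[-0.001,-0.036,0,0,0,-0.2],[-0.001,-0.046,0,0,0,-0.2],[-0.001,-0.053,0,0,0,-0.2],[-0.001,-0.057,0,0,0,-0.2],[-0.001,-0.059,0,0,0,-0.2],[-0.001,-0.059,0,0,0,-0.2]]])

```text
clock: 4.88
tcp_pos: [0.5337, 0.0151, 0.0669]
orientation: [179.8, -0.2, 12.2]
force: [5.4, 1.2, -2.7]
opening: 0.0136
```

Run:
```python
from h import *
plan([.5322,.0169,.067],12.25)
```

```text
4.875 [0.5337 0.0151 0.0669] [179.82  -0.25  12.23] 0.0136 [ 5.4  1.2 -2.7] -> [-0.0011 -0.0021 -0.0001] [ 0.18 -0.25 -0.02]
```

Near the stop; pressing on gently.

Emit:
carry_out(steps=[[[0,-0.001,0,0,0,0],[0,-0.002,0,0,0,0],[0,-0.003,0,0,0,0],[0,-0.003,0,0,0,0]]])

```text
clock: 5.38
tcp_pos: [0.5333, 0.0171, 0.0669]
orientation: [179.7, -0.3, 12.2]
force: [3.9, -5.0, -3.9]
opening: 0.0138
```

Emit:
carry_out(steps=[[[0,-0.002,0,0,0,0],[0,-0.003,0,0,0,0],[0,-0.004,0,0,0,0],[0,-0.004,0,0,0,0]]])

```text
clock: 5.88
tcp_pos: [0.5333, 0.0172, 0.0669]
orientation: [179.4, -0.3, 12.2]
force: [6.3, -15.4, -6.6]
opening: 0.0142
```

Force rises and the position has stopped, so the guide is at the end stop. Releasing and retreating.

Emit:
carry_out(steps=[[[0,0,0,0,0,0],[0,0,0,0,0,0],[0,0,0,0,0,0],[0,0,0,0,0,0]]], fingers=0.045)

```text
clock: 6.38
tcp_pos: [0.533, 0.0176, 0.0669]
orientation: [179.4, -0.3, 12.3]
force: [0.9, -0.2, 0.4]
opening: 0.0422
```

Emit:
carry_out(steps=[[[0,0,-0.05,0,0,0],[0,0,-0.1,0,0,0],[0,0,-0.15,0,0,0],[0,0,-0.15,0,0,0]]], fingers=0.07)

```text
clock: 6.88
tcp_pos: [0.5351, 0.0191, 0.2224]
orientation: [179.2, -0.8, 12.3]
force: [0.7, -0.2, -0.0]
opening: 0.0687
```

Run:
```python
from h import *
plan([.4605,.3675,.15],12.25)
for n in("side","top"): cv2.imwrite(f"pics/{n}2.png",robot.get_image(n)[:,:,::-1])
a=cv2.imread("pics/top2.png"); b=cv2.imread("pics/side2.png")
c=np.hstack([cv2.resize(x,None,fx=3,fy=3,interpolation=2) for x in(a[130:270,265:395],b[90:230,205:335])]);cv2.imwrite("pics/c2.png",c)
```

```text
6.875 [0.5351 0.0191 0.2224] [179.2   -0.79  12.28] 0.0687 [ 0.7 -0.2 -0. ] -> [ 2.000e-04 -3.573e-01  6.750e-02] [ 0.8  -0.79  0.03]
```

View pics/c2.png

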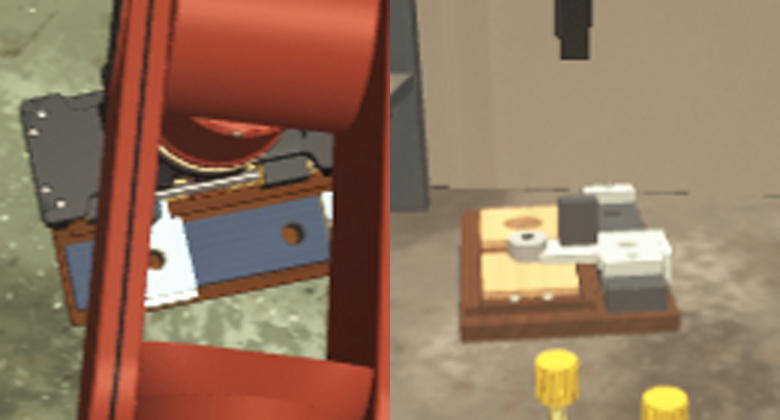

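The guide is now over the near, plain blank: the bush sits over it at about (527,243), and the bored hole at (523,222) is clear. Next is the screw.

Emit:
carry_out(steps=[[[0,-0.357,0.05,0.8,-0.8,0],[0,-0.357,0.05,0.8,-0.8,0],[0,-0.357,0.05,0.8,-0.8,0],[0,-0.357,0.05,0.8,-0.8,0],[0,-0.357,0.05,0.8,-0.8,0],[0,-0.357,0.05,0.8,-0.8,0],[0,-0.357,0.05,0.8,-0.8,0],[0,-0.357,0.05,0.8,-0.8,0]]], fingers=0.06)

```text
clock: 7.98
tcp_pos: [0.4557, 0.3667, 0.1614]
orientation: [-179.9, 0.7, 12.3]
force: [-0.7, -0.1, -0.3]
opening: 0.0602
```

Run:
```python
from h import *
for n in("side","top"): cv2.imwrite(f"pics/{n}3.png",robot.get_image(n)[:,:,::-1])
plan([.4605,.3675,.10],12.25)
a=cv2.imread("pics/top3.png"); b=cv2.imread("pics/side3.png")
c=np.vstack([np.hstack([cv2.resize(x,None,fx=3,fy=3,interpolation=2) for x in(a[170:270,110:230],b[180:280,225:345])]),np.hstack([cv2.resize(x,(360,290),interpolation=2) for x in(a[140:245,265:395],b[140:245,205:335])])]);cv2.imwrite("pics/c3.png",c)
T=np.array(robot.get_state()['tcp_pos']);print(proj("side",T))
```

```text
8.075 [0.4568 0.3663 0.1625] [-179.89    0.55   12.19] 0.06 [0.1 0.2 0.6] -> [ 0.0045 -0.0003  0.0625] [-0.11  0.55 -0.06]
[286.77984751 192.46623477]
```

View pics/c3.png

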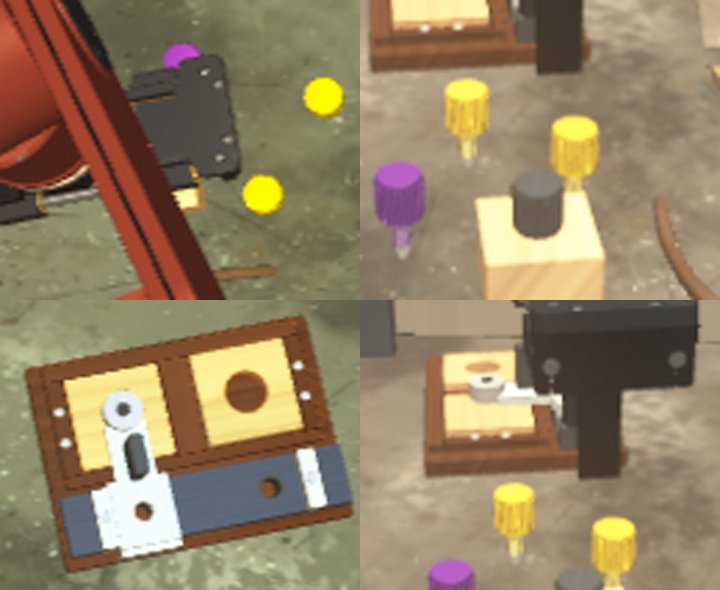

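The top view (lower left) shows the guide home, with its hole at about (144,511) over the rail hole. In the side view the fingers are above the dark head, about 4 mm short in x, which agrees with the measured pose. Descending.

Emit:
carry_out(steps=[[[0.004,0,0.03,0,0.5,0],[0.004,0,0.06,0,0.5,0],[0.004,0,0.062,0,0.5,0],[0.004,0,0.062,0,0.5,0]]])

```text
clock: 8.57
tcp_pos: [0.4609, 0.3666, 0.1014]
orientation: [-179.9, 0.0, 12.1]
force: [0.1, 0.1, 0.6]
opening: 0.0599
```

Run:
```python
from h import *
plan([.4605,.3675,.052],12.25)
a=robot.get_image("top")[:,:,::-1];cv2.imwrite("pics/top4.png",a)
cv2.imwrite("pics/c4.png",cv2.resize(a[185:240,275:345],None,fx=10,fy=10,interpolation=2))
```

```text
8.575 [0.4609 0.3666 0.1014] [-179.88    0.     12.12] 0.0599 [0.1 0.1 0.6] -> [-0.0002 -0.0009  0.0494] [-0.12  0.   -0.13]
```

View pics/c4.png

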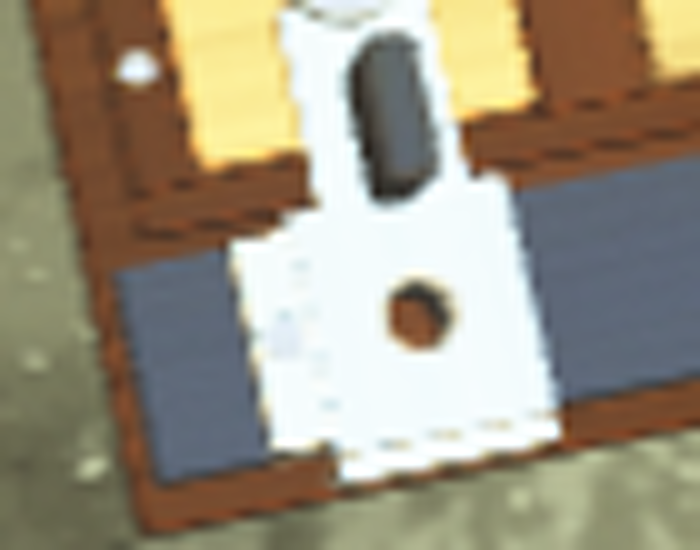

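Guide hole at crop (421,315), which is about pixel (316.6,216). Going down to grasp.

Emit:
carry_out(steps=[[[0,-0.001,0.025,0,0,0],[0,-0.001,0.045,0,0,0],[0,-0.001,0.049,0,0,0],[0,-0.001,0.049,0,0,0]]])

```text
clock: 9.12
tcp_pos: [0.4611, 0.3682, 0.0531]
orientation: [-179.9, -0.1, 12.1]
force: [0.9, -0.3, -0.1]
opening: 0.0599
```

Emit:
carry_out(steps=[[[0,0,0,0,0,0],[0,0,0,0,0,0],[0,0,0,0,0,0],[0,0,0,0,0,0],[0,0,0,0,0,0],[0,0,0,0,0,0]]], fingers=0.0, squeeze=25)

```text
clock: 9.88
tcp_pos: [0.4612, 0.3682, 0.0533]
orientation: [-179.9, -0.1, 12.1]
force: [-1.0, -0.4, 2.3]
opening: 0.0272
```

Run:
```python
from h import *
print('hole',onz("top",(421.5/10-.5+275,315.5/10-.5+185),.053))
im=robot.get_image("top");plan([.4605,.3675,.16],12.25)
```

```text
hole [0.49106401 0.00773453 0.053     ]
9.925 [0.4612 0.3682 0.0533] [-1.7985e+02 -7.0000e-02  1.2140e+01] 0.0272 [-0.1  0.1  1.7] -> [-0.0007  0.0003 -0.1067] [-0.15 -0.07 -0.11]
```

Emit:
carry_out(steps=[[[0,0,-0.02,0,0,0],[0,0,-0.05,0,0,0],[0,0,-0.085,0,0,0],[0,0,-0.1,0,0,0],[0,0,-0.1,0,0,0]]])

```text
clock: 10.55
tcp_pos: [0.4619, 0.3685, 0.155]
orientation: [-179.8, -0.2, 12.1]
force: [-0.6, -0.6, -1.3]
opening: 0.0269
```

Run:
```python
from h import *
plan([.4912,.0078,.14],12.25)
a=robot.get_image("side")[:,:,::-1];cv2.imwrite("pics/side5.png",a)
cv2.imwrite("pics/c5.png",cv2.resize(a[150:290,220:340],None,fx=4,fy=4,interpolation=2))
```

```text
10.55 [0.4619 0.3685 0.155 ] [-179.8    -0.23   12.14] 0.0269 [-0.6 -0.6 -1.3] -> [-0.0473  0.3588  0.0135] [-0.2  -0.23 -0.11]
```

View pics/c5.png

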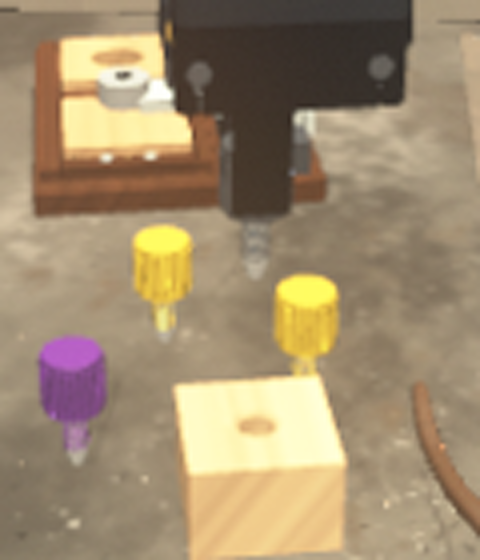

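The screw hangs in the fingers with its tip at crop (256,272), and the block's hole (257,427) is empty. Carrying it over to the guide.

Emit:
carry_out(steps=[[[-0.047,0.359,0,-0.2,-0.2,-0.1],[-0.047,0.359,0,-0.2,-0.2,-0.1],[-0.047,0.359,0,-0.2,-0.2,-0.1],[-0.047,0.359,0,-0.2,-0.2,-0.1],[-0.047,0.359,0,-0.2,-0.2,-0.1],[-0.047,0.359,0,-0.2,-0.2,-0.1],[-0.047,0.359,0,-0.2,-0.2,-0.1],[-0.047,0.359,0,-0.2,-0.2,-0.1]]])

```text
clock: 11.6
tcp_pos: [0.4896, 0.0075, 0.1509]
orientation: [-180.0, 0.2, 12.2]
force: [-0.3, 0.3, -0.7]
opening: 0.0271
```

Emit:
carry_out(steps=[[[0,0,0,0,0,0],[0,0,0,0,0,0],[0,0,0,0,0,0]]])

```text
clock: 11.98
tcp_pos: [0.4896, 0.0083, 0.1509]
orientation: [-180.0, 0.3, 12.3]
force: [-0.2, -0.2, -0.2]
opening: 0.0274
```

Run:
```python
from h import *
plan([.4918,.0083,.106],12.25)
```

```text
11.975 [0.4896 0.0083 0.1509] [-179.96    0.25   12.28] 0.0274 [-0.2 -0.2 -0.2] -> [0.0023 0.0005 0.0448] [-0.04  0.25  0.03]
```

Emit:
carry_out(steps=[[[0.002,0,0.02,0,0.2,0],[0.002,0,0.038,0,0.2,0],[0.002,0,0.043,0,0.2,0],[0.002,0,0.043,0,0.2,0],[0.002,0,0.043,0,0.2,0]]])

```text
clock: 12.6
tcp_pos: [0.4919, 0.0087, 0.1085]
orientation: [-180.0, -0.0, 12.3]
force: [-0.4, 0.0, 0.0]
opening: 0.0269
```

Run:
```python
from h import *
plan([.4918,.0083,.0613],12.25)
a=robot.get_image("side")[:,:,::-1];cv2.imwrite("pics/side6.png",a)
cv2.imwrite("pics/c6.png",cv2.resize(a[110:210,215:315],None,fx=6,fy=6,interpolation=2))
T=robot.get_state()['tcp_pos']
X=np.array([.4911,.0077,.053]);
f=lambda p:(np.array(p)-[215,110]+.5)*6-.5
print('hole',f(proj("side",X)),'tip expect',f(proj("side",T+[-.0007,-.0007,.0067-.045])))
```

```text
12.6 [0.4919 0.0087 0.1085] [-179.98   -0.     12.27] 0.0269 [-0.4  0.   0. ] -> [-0.0001  0.0004  0.0472] [-0.02 -0.    0.02]
hole [415.73533152 365.67353769] tip expect [415.43819839 328.02677066]
```

View pics/c6.png

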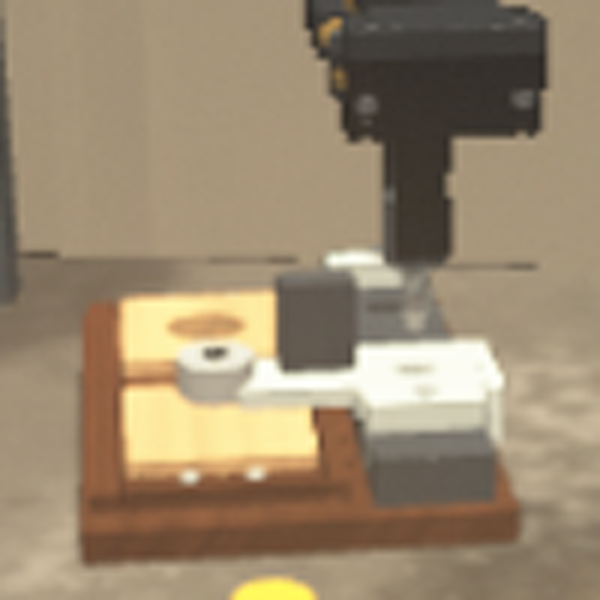

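The tip is at (416,328) directly above the guide hole at (414,369), which matches the projections. Lowering.

Emit:
carry_out(steps=[[[0,0,0.008,0,0,0],[0,0,0.014,0,0,0],[0,0,0.018,0,0,0],[0,0,0.022,0,0,0],[0,0,0.026,0,0,0],[0,0,0.026,0,0,0]]])

```text
clock: 13.4
tcp_pos: [0.4916, 0.0087, 0.0822]
orientation: [-180.0, 0.0, 12.3]
force: [-0.1, 0.1, -0.7]
opening: 0.0271
```

Run:
```python
from h import *
plan([.4918,.0083,.0613],12.25)
```

```text
13.4 [0.4916 0.0087 0.0822] [-1.7997e+02  3.0000e-02  1.2270e+01] 0.0271 [-0.1  0.1 -0.7] -> [0.0001 0.0004 0.0209] [-0.03  0.03  0.02]
```

Tip about 9 mm into the hole with no contact force. Continuing.

Emit:
carry_out(steps=[[[0,0,0.004,0,0,0],[0,0,0.008,0,0,0],[0,0,0.012,0,0,0],[0,0,0.015,0,0,0],[0,0,0.018,0,0,0],[0,0,0.02,0,0,0],[0,0,0.02,0,0,0]]])

```text
clock: 14.28
tcp_pos: [0.4915, 0.0087, 0.062]
orientation: [-180.0, 0.0, 12.3]
force: [0.5, 0.3, -0.8]
opening: 0.0271
```

Emit:
carry_out(steps=[[[0,0,0,0,0,0],[0,0,0,0,0,0],[0,0,0,0,0,0],[0,0,0,0,0,0]]], fingers=0.05)

```text
clock: 14.78
tcp_pos: [0.4916, 0.0087, 0.0621]
orientation: [-180.0, 0.0, 12.3]
force: [0.4, 0.5, 0.9]
opening: 0.0487
```

Emit:
carry_out(steps=[[[0,0,-0.02,0,0,0],[0,0,-0.05,0,0,0],[0,0,-0.1,0,0,0],[0,0,-0.15,0,0,0],[0,0,-0.15,0,0,0]]])

```text
clock: 15.4
tcp_pos: [0.4948, 0.0082, 0.2173]
orientation: [179.8, -0.5, 12.3]
force: [0.4, -0.2, 0.2]
opening: 0.0501
```

Emit:
carry_out(steps=[[[0,-0.25,0,0,0,0],[0,-0.25,0,0,0,0],[0,-0.25,0,0,0,0],[0,-0.25,0,0,0,0],[0,-0.25,0,0,0,0],[0,-0.25,0,0,0,0]]])

```text
clock: 16.15
tcp_pos: [0.4412, 0.2521, 0.2156]
orientation: [179.8, -0.4, 12.3]
force: [0.0, 0.3, -0.8]
opening: 0.05
```

Run:
```python
from h import *
for n in("side","top"): cv2.imwrite(f"pics/{n}7.png",robot.get_image(n)[:,:,::-1])
a=cv2.imread("pics/top7.png"); b=cv2.imread("pics/side7.png")
c=np.hstack([cv2.resize(x,None,fx=3.5,fy=3.5,interpolation=2) for x in(a[140:250,275:385],b[120:230,215:325])]);cv2.imwrite("pics/c7.png",c)
f=lambda p,o:(np.array(p)-o+.5)*3.5-.5
H=np.array([.4912,.0078,.053+.03])
print(f(proj("top",H),[275,140]), f(proj("side",H),[215,120])+[385,0])
print(robot.get_state()['tcp_pos'],robot.get_state()['clock'])
```

```text
[152.46394232 261.45463804] [627.26995231 139.6483019 ]
[0.44181375 0.25118669 0.21596418] 16.25
```

View pics/c7.png

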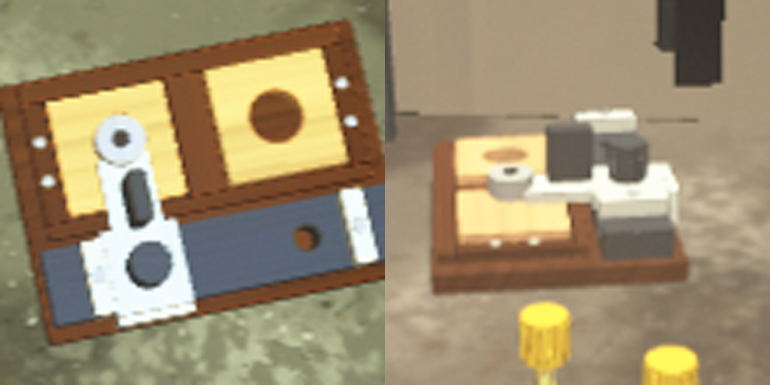

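The head sits flat on the guide: it is at (150,263) in the top view against (152,261) expected, and its top in the side view is at (627,140) as expected. The bush is over the plain blank, both blanks are in their nests, and the arm is clear.

```bash
python3 -c "
from bench import robot
print(robot.finish_job())"
```

```text
the job is handed in; nothing more can be done
None
```

I slid the guide home over the plain blank (the jig's +y nest), dropped the dark thumbscrew through its hole into the rail, and handed the job in at about 16 s of the 51 s allowed.

- **Guide:** it stopped moving at the end stop when I pushed with about 15 N. The top view then put its hole within about 0.3 mm of the expected rail-hole position.
- **Screw:** it went in with no noticeable contact force. In the final pictures the head sits flat and upright at the expected height, about 1–1.5 mm from the predicted centre in the top view (limit 7 mm).
- **Blanks and arm:** by eye, both blanks lie in their nests with no visible shift, and the arm is clear of everything. The yellow and purple look-alikes were not touched.
- **Disagreement:** before the grasp, the two cameras disagreed by about 3 mm on the screw's y position. I used the middle value, and the fingers closed on the head without trouble.

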